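Dose glue into the glue dish

ROBOT

A 7-joint arm with a two-finger parallel gripper is mounted at the origin on the work surface. World frame = base frame: x ahead of the robot, y to its left, z up, the work surface at z = 0. Lengths are in m, angles in rad, forces in N, time in s.
With the tool pointing down it reaches from about 0.35 to 0.9 m from the base axis. Payload 8.1 kg.
Tool frame: the origin (TCP) lies midway between the tips of the shut fingers; the grasp point (between the pads) lies 19 mm behind it (arm.pinch_z is the distance from the TCP to the grasp point, in m); z points along the fingers, y is the direction in which the jaws open and shut (so a half turn about z gives the same grasp; the last joint's range is limited). The gripper opens to 92 mm and grips with 3 to 60 N. Pads are 19 mm wide; open, the fingers measure 130 mm over their backs; the gripper's body (75 mm by 190 mm) begins 47 mm behind the grasp point.
Start: joints at [1.028, 0.434, 0.025, 1.573, -0.012, 1.134, -0.075], TCP at [0.266, -0.566, 0.227] pointing down, gripper open.
Joint ranges: [-2.62, 2.62], [-0.44, 2.09], [-1.27, 1.32], [0.08, 2.57], [-1.32, 4.46], [0.12, 2], [-2.74, 2.74]. Speed limits (rad/s): [2.22, 2.22, 3.01, 3.01, 3.14, 3.14, 3.14].

INTERFACE

Orientations are given as a rotation vector (axis times angle).
In Python, from cell import arm, eyes gives the robot as it stands.
- The arm moves only by the tool apply_moves, never from a script. Its argument "targets" is one flat list of numbers, 5 for each row, row after row: the closure, from 0 (fully open) to 1 (shut), then the shift along the tool's x, y, z each as a share of 40 cm, from -1 to 1, then the turn about the tool's z as a share of pi/2 rad, from -1 to 1. A call has 1 to 20 rows; each row shifts and turns the commanded pose from where the row before left it, along the tool's axes as they then stand; what a row does not reach is not made up. A row lasts 1/8 s, in which the tool goes at most 62.5 mm and 10.7 degrees, less where a joint would pass 70% of its speed; a pose out of reach is approached as far as the arm can. A call with a number of a shift or a turn outside -1 to 1 is refused whole. A call with a gripper value outside its range is refused whole. The fingers move at their own pace and stop on an object; "grip_force" is the grip in N (left out, the last holds). Time passes only in rows, so rows that do not move let the fingers close. It gives the time, the measured TCP pose, the force and the opening at its end, in the units of the state.
- arm.observe(): the state, without advancing time (a new reading comes with each control period).
- eyes.get_image(name): name is "scene" or "top" or "wrist"; returns the picture (400x640x3 uint8, red, green, blue); there is no depth.
- eyes.camera_params(name): a dict with "camera_matrix" (3x3 intrinsics, pixels), "xyz" and "attitude" of the camera in the world; the wrist camera has in their place "hand_eye" (4x4, takes a point from camera to tool coordinates, whose origin is the TCP and whose axes are the flange's). Camera axes: x right, y down, z forward; pixel columns grow to the right and rows downward; lengths in m; the calibration is good to about 2 mm. The wrist camera is an equidistant fisheye: a pixel r from the principal point sees the ray r / f radians off the axis. A picture is of the moment at which its call begins: read the wrist's pose just before it. camera_params takes no time and is no camera call.
- arm.sign_off(): hands the job in, once; it reports no verdict.
The state is a dict: "clock": time; "joints": joint angles; "dq": joint speeds; "joint_efforts": joint torques, N m; "position": TCP position; "ee_rot": TCP orientation; "force": force on the tool from outside, world axes, zero at the start; "ft_torque": the same for the moment, N m; "width": opening from 0.0 (shut) to 1.0 (fully open).
Only numpy, scipy, OpenCV 4.12 (cv2) and the standard library are available. Lean on these libraries where they do the work, as an engineer would, in place of code of your own. Each camera call takes 0.05 s, during which the arm holds its last target.

TASK

Get a dose of glue ready: bring the shallow round glue dish under the spout of the pump bottle, then press the pump head all the way down and let it spring back up. Leave the dish standing there, flat on the bench under the spout. Do not work the pump while the dish is not under the spout, do not tip the dish, and leave the other things on the bench where they are.

Things in the scene. Friction and masses are not known exactly. Their poses are not given: they have to be found in the camera images.
- holder: Pump bottle in its holder, fixed to the bench. Origin: on the bench under the bottle's axis; z up; the spout points along the holder's -y. Holder: wooden box 104 x 104 mm, 58 mm high, on a 12 mm thick base 150 (x) by 104 mm (y); its front face is 52 mm from the axis. White round bottle, 84 mm diameter up to 118 mm, narrowing to a grey collar, 43 mm diameter, that ends 166 mm above the bench.
- pump (a joint): Stroke of the pump head in m: 0 is fully up (sprung), 0.022 is pressed fully down. It slides straight down along the bottle's axis; the return spring needs about 5 N to start it and 12 N at the bottom (plus a little when pressed fast), and lifts it back by itself within about half a second.
- pump_top (a point): Centre of the top of the grey pump head, where it is pressed: a round knob 38 mm in diameter, 25 mm high, its top 222 mm above the bench when up, 200 mm when down. The spout, a grey tube 12 mm thick, leaves its side, reaches 105 mm out along the holder's -y, its upper side at most level with the head's top, and turns down at the end; it moves with the head.
- spout_tip (a point): Mouth of the spout, 105 mm out from the bottle's axis and 175 mm above the bench when the pump is up (153 mm when down). The space under it is free down to the bench.
- dish: Loose shallow round dish of black plastic, open at the top, 116 mm outer diameter at the rim and 100 mm at the foot, 30 mm high, wall and floor 4 mm thick, about 0.1 to 0.2 kg. Origin: centre of its underside; z up. It slides on the bench when pushed.
- organ_pipe: Bystander: square wooden organ pipe lying on the bench, 46 x 46 x 212 mm, long along its x. Origin under its middle.
- glue_bottle: Bystander: standing white glue bottle with a closed cone nozzle and no pump, 60 mm diameter, 175 mm high. Origin: centre of its underside.
- try_square: Bystander: try square lying flat, dark wooden stock 110 mm long along x, 22 mm wide, 18 mm high, steel blade 36 mm wide reaching 161 mm along y. Origin under the middle of the stock.
- chisel: Bystander: wood chisel lying on the bench, 257 mm long along its x, up to 26 mm high, wooden handle to -x. Origin under the ferrule, between handle and blade.
Not all that is in view belongs to the job. There is more than one size of the dish; the job needs the middle-sized.

How it is judged:
By the outcome, as a careful person would: the job done as asked, in the order asked, and still so for the second after the job is handed in, with the robot touching nothing.
It also fails if it takes over 48 s, if anything falls off the work surface, if the arm or the gripper's body presses on something with over 40 N, if the wrist force passes 120 N, or if a joint passes its speed limit or range.

## Working session

There is one attempt and no reset: what is moved stays moved. The work goes in short steps, Python scripts to look and compute and a tool call to move; the robot and the scene stay as the last step left them, time stands still between calls to the robot, and variables do not carry over. Pictures are saved under pics/ and viewed, and the job is handed in when it is done.

Besides the shell and the picture viewer there is one more tool, called after ">>>" in YAML: its name, and indented under it one key for each argument. apply_moves: Moves the arm, as the interface text tells. Its arguments: {"type":"object","properties":{"targets":{"type":"array"},"grip_force":{"type":"number"}},"required":["targets"]}

```bash
ls; mkdir -p pics; python3 - <<'E'
from cell import arm, eyes
import cv2
print(arm.observe(), arm.pinch_z)
for n in ["scene","top","wrist"]:
    im=eyes.get_image(n); cv2.imwrite(f"pics/{n}0.png",im[:,:,::-1])
    print(n,eyes.camera_params(n))
E
```

```text
pics
{'clock': 0.0, 'joints': array([ 1.02841102,  0.43518565,  0.02496563,  1.57409854, -0.01161557,
        1.13401975, -0.07508055]), 'dq': array([-0.00048251, -0.00171394, -0.0001675 , -0.00054695,  0.00138781,
        0.00052088, -0.0004105 ]), 'joint_efforts': array([-5.81720287e-04, -6.67851663e+01,  9.84916762e-01, -3.14461219e+01,
       -6.05734158e-02,  4.28639946e-02,  1.54954964e-04]), 'position': array([ 0.2658252 , -0.56507652,  0.22596753]), 'ee_rot': array([-3.06450242e+00, -6.84855913e-01,  7.24912842e-04]), 'force': array([-0.30837086,  0.17948151, -0.6090109 ]), 'ft_torque': array([ 0.00523672, -0.04651914,  0.01365466]), 'width': 1.002111003119741} 0.0188
scene {'camera_matrix': array([[467.09050725,   0.        , 322.13923076],
       [  0.        , 467.09050725, 196.23068825],
       [  0.        ,   0.        ,   1.        ]]), 'xyz': array([1.20708078, 1.02125728, 0.93079831]), 'attitude': array([-0.61841641, -2.48236187,  1.35612067])}
top {'camera_matrix': array([[403.35223841,   0.        , 316.70485603],
       [  0.        , 403.35223841, 203.52486839],
       [  0.        ,   0.        ,   1.        ]]), 'xyz': array([ 0.38529559, -0.02119944,  1.21187718]), 'attitude': array([-2.13135448,  2.098079  , -0.22155601])}
wrist {'camera_matrix': array([[309.70691629,   0.        , 319.37402599],
       [  0.        , 309.70691629, 201.35036914],
       [  0.        ,   0.        ,   1.        ]]), 'hand_eye': array([[ 2.60257926e-04, -9.66555972e-01, -2.56455620e-01,
         6.83569493e-02],
       [ 9.99999618e-01,  4.65602438e-04, -7.39983749e-04,
         7.85867675e-05],
       [ 8.34642074e-04, -2.56455329e-01,  9.66555724e-01,
        -1.58354535e-01],
       [ 0.00000000e+00,  0.00000000e+00,  0.00000000e+00,
         1.00000000e+00]])}
```

View pics/scene0.png

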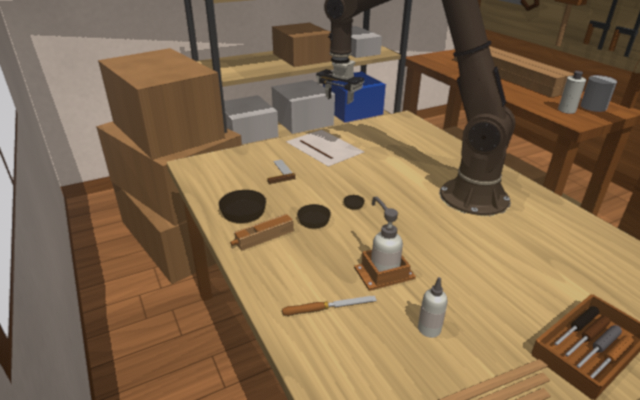

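View pics/top0.png

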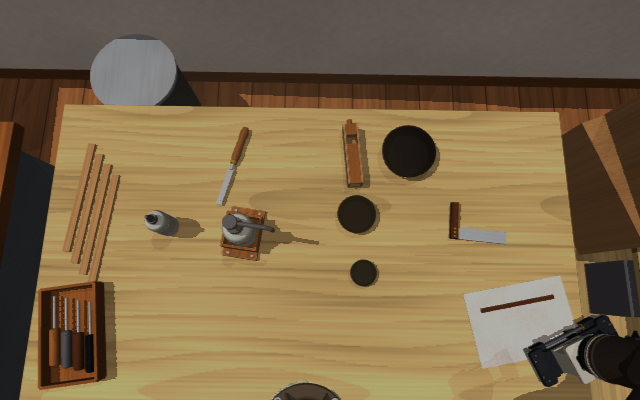

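View pics/wrist0.png

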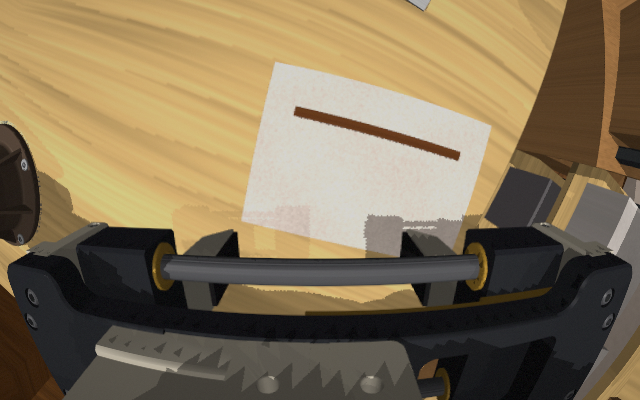

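Scene view: large dish at (243,206), middle at (314,216), small at (354,201). Top view: large at (409,152), middle at (357,215), small at (364,273). In the top view the pump is at (238,230), with its spout toward (273,230). The middle dish is the target, and I'll measure it and check it in a close crop.

```bash
cat > h.py <<'E'
import numpy as np, cv2
from scipy.spatial.transform import Rotation as R
from cell import arm, eyes
def cam(n):
    p=eyes.camera_params(n); return np.array(p['camera_matrix']),np.array(p['xyz']),R.from_rotvec(p['attitude']).as_matrix()
def ray(n,uv):
    K,c,Rm=cam(n); d=Rm@np.linalg.solve(K,[uv[0],uv[1],1.]); return c,d/np.linalg.norm(d)
def onz(n,uv,z):
    c,d=ray(n,uv); return c+d*(z-c[2])/d[2]
def tri(a,b):
    (c1,d1),(c2,d2)=a,b
    s=np.linalg.lstsq(np.c_[d1,-d2],c2-c1,rcond=None)[0]
    p,q=c1+s[0]*d1,c2+s[1]*d2
    return (p+q)/2,np.linalg.norm(p-q)
def proj(n,P):
    K,c,Rm=cam(n); q=Rm.T@(np.asarray(P)-c); q=K@q; return q[:2]/q[2]
def wray(uv,st):
    p=eyes.camera_params('wrist');K=np.array(p['camera_matrix']);H=np.array(p['hand_eye'])
    x=(np.array(uv)-K[:2,2])/K[0,0];r=np.linalg.norm(x)
    d=np.array([*(x/r*np.sin(r)),np.cos(r)]); Rt=R.from_rotvec(st['ee_rot']).as_matrix()
    return st['position']+Rt@H[:3,3], Rt@H[:3,:3]@d
E
python3 - <<'E'
from h import *
T=cv2.imread('pics/top0.png');S=cv2.imread('pics/scene0.png')
def dark(im,x,y,w):
    g=im.max(2); m=np.zeros_like(g); m[y-w:y+w,x-w:x+w]=(g[y-w:y+w,x-w:x+w]<60)*255
    cs,_=cv2.findContours(m,cv2.RETR_EXTERNAL,cv2.CHAIN_APPROX_NONE); c=max(cs,key=cv2.contourArea)
    return c.reshape(-1,2)
for nm,t,s in [('big',(409,152,35),(243,206,28)),('mid',(357,215,28),(314,216,22)),('small',(364,273,22),(354,201,15))]:
    ct=dark(T,*t);cs=dark(S,*s)
    et=cv2.fitEllipse(ct);es=cv2.fitEllipse(cs)
    r=np.array([onz('top',p,.03)[:2] for p in ct]);c,rad=cv2.minEnclosingCircle(r.astype(np.float32))
    r2=np.array([onz('scene',p,.03)[:2] for p in cs]);c2,rad2=cv2.minEnclosingCircle(r2.astype(np.float32))
    print(nm,et[0],es[0],'tri',tri(ray('top',et[0]),ray('scene',es[0])),'top',c,2*rad,'scene',c2,2*rad2)
a=cv2.resize(T[190:270,200:400],None,fx=4,fy=4,interpolation=cv2.INTER_CUBIC)
b=cv2.resize(S[180:300,290:430],None,fx=4.5,fy=4.5,interpolation=cv2.INTER_CUBIC)
cv2.imwrite('pics/ct.png',a);cv2.imwrite('pics/cs.png',b)
E
```

```text
big (408.6940002441406, 151.03445434570312) (242.13885498046875, 205.78973388671875) tri (array([ 0.80097483, -0.30405909,  0.02234491]), np.float64(0.006504902121909003)) top (0.8023098111152649, -0.30269747972488403) 0.16997432708740234 scene (0.8010778427124023, -0.2923111319541931) 0.19733762741088867
mid (356.5314025878906, 213.72816467285156) (313.3901062011719, 215.8363494873047) tri (array([ 0.60321012, -0.1426518 ,  0.01532442]), np.float64(0.00449397214995452)) top (0.6028072237968445, -0.14331871271133423) 0.11442390084266663 scene (0.6106777191162109, -0.12318754196166992) 0.12968984246253967
small (363.2569274902344, 272.57781982421875) (353.4272155761719, 201.69972229003906) tri (array([ 0.4292824 , -0.16261767,  0.00891116]), np.float64(0.003152060946333477)) top (0.4299396872520447, -0.16147123277187347) 0.07523100078105927 scene (0.44502079486846924, -0.13349665701389313) 0.08104900270700455
```

View pics/ct.png

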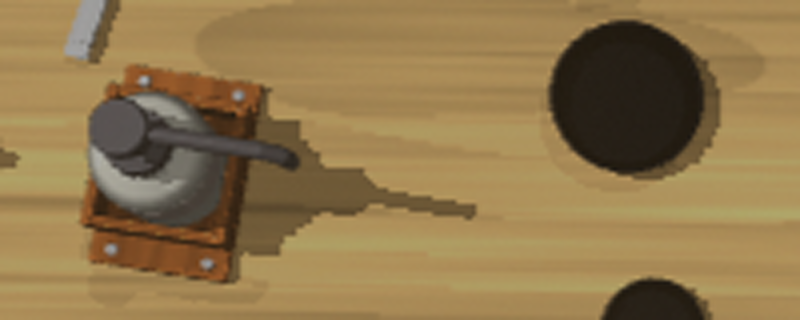

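View pics/cs.png

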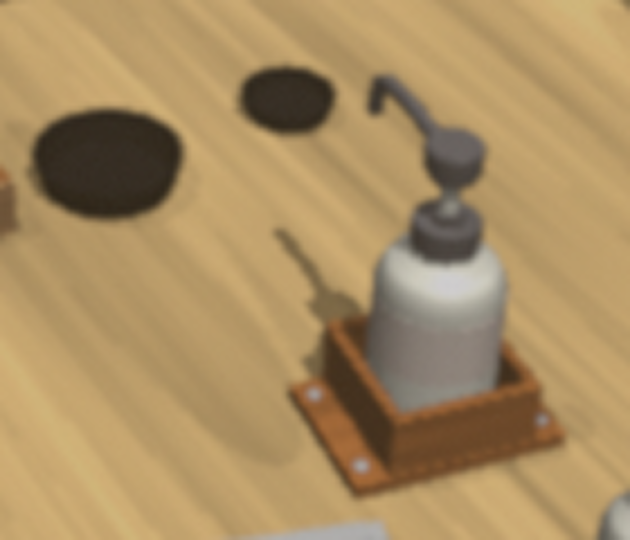

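The middle dish measures 114 mm across (the large is about 170 mm, the small about 75 mm), so that choice is confirmed. In the top image the pump head is at about (229.6,221.4) and the spout end at (272.8,229.7). In the scene image they are at (390.7,212.5) and (373,203.5).

```bash
python3 - <<'E'
from h import *
h,e=tri(ray('top',(229.4,221.2)),ray('scene',(390.8,211.8)));print('head',h,e, onz('top',(229.4,221.2),.222),onz('scene',(390.8,211.8),.222))
s,e=tri(ray('top',(272.6,229.6)),ray('scene',(373,203.8)));print('tip',s,e,onz('top',(272.6,229.6),.18),onz('scene',(373,203.8),.175))
# screws on base (z=.012)
for uv in [(143,80),(238,95),(110,248),(206,263)]:
    print(onz('top',(uv[0]/4+199.6,uv[1]/4+189.6),.013))
E
```

```text
head [0.54245506 0.19484341 0.21803582] 0.0034758545078791983 [0.54317971 0.19289998 0.222     ] [0.5447834  0.20049613 0.222     ]
tip [0.52822169 0.09093839 0.17878285] 0.004321834350285425 [0.52976833 0.08949221 0.18      ] [0.52318226 0.08771077 0.175     ]
[0.61227478 0.22224145 0.013     ]
[0.60191649 0.14998389 0.013     ]
[0.48542   0.2395031 0.013    ]
[0.47549461 0.16801235 0.013     ]
```

The measurements agree with the given dimensions:
- **Pump:** axis at about (0.544, 0.195). The screw mean is (0.5438, 0.1949) and the triangulated head is (0.542, 0.195, 0.218).
- **Spout:** direction (-0.14, -0.99), with the tip at (0.529, 0.091, 0.179).
- **Dish:** at (0.603, -0.143).

The holder face limits the dish, so its centre must be at least 110 mm from the axis. I'll aim for about 117 mm, at (0.528, 0.079).

The plan has three steps:
1. Tow the dish with shut fingers inside its wall to about (0.463, 0.002).
2. Push it diagonally under the spout with a two-finger cradle.
3. Press the pump.

```bash
cat >> h.py <<'E'
def yaw(st):
    M=R.from_rotvec(st['ee_rot']).as_matrix(); return np.degrees(np.arctan2(M[1,0],M[0,0]))
def plan(P,n,frm=None,yawdeg=None):
    st=arm.observe(); p=st['position'] if frm is None else np.array(frm)
    M=R.from_rotvec(st['ee_rot']).as_matrix()
    if yawdeg is not None:
        c,s=np.cos(np.radians(yawdeg)),np.sin(np.radians(yawdeg)); M=np.array([[c,s,0],[s,-c,0],[0,0,-1]])
    d=M.T@(np.array(P)-p); print('tool d mm',np.round(d*1000,1),'share/row x%d'%n,np.round(d/.4/n,4)); 
E
python3 - <<'E'
from h import *
st=arm.observe();print(yaw(st),st['joints'])
plan([.597,-.137,.2],14)
for uv in [(349,187),(362,185)]: print('pipe',onz('top',uv,.046))
E
```

```text
25.190481816298774 [ 1.02840957  0.4350507   0.02500233  1.57384981 -0.01160034  1.13397346
 -0.075136  ]
tool d mm [ 481.9 -246.5   26.4] share/row x14 [ 0.0861 -0.044   0.0047]
pipe [ 0.68000607 -0.1187934   0.046     ]
pipe [ 0.68679224 -0.15758754  0.046     ]
```

>>> apply_moves:
  targets: [1, 0.086, -0.044, 0.005, 0, 1, 0.086, -0.044, 0.005, 0, 1, 0.086, -0.044, 0.005, 0, 1, 0.086, -0.044, 0.005, 0, 1, 0.086, -0.044, 0.005, 0, 1, 0.086, -0.044, 0.005, 0, 1, 0.086, -0.044, 0.005, 0, 1, 0.086, -0.044, 0.005, 0, 1, 0.086, -0.044, 0.005, 0, 1, 0.086, -0.044, 0.005, 0, 1, 0.086, -0.044, 0.005, 0, 1, 0.086, -0.044, 0.005, 0, 1, 0.086, -0.044, 0.005, 0, 1, 0.086, -0.044, 0.005, 0, 1, 0, 0, 0, -0.11, 1, 0, 0, 0, -0.11, 1, 0, 0, 0, -0.11, 1, 0, 0, 0, -0.11, 1, 0, 0, 0, -0.11, 1, 0, 0, 0, -0.11]

```text
clock: 2.65
position: [0.5967, -0.1376, 0.1984]
ee_rot: [-2.317, -2.12, 0.001]
force: [1.0, -0.1, 0.2]
width: 0.005
```

>>> apply_moves:
  targets: [1, 0, 0, 0, -0.11, 1, 0, 0, 0, -0.11, 1, 0, 0, 0, -0.11, 1, 0, 0, 0, -0.11, 1, 0, 0, 0, -0.11, 1, 0, 0, 0, 0]

```text
clock: 3.4
position: [0.5967, -0.1378, 0.1983]
ee_rot: [-1.227, -2.891, -0.0]
force: [-0.2, 0.5, 0.4]
width: 0.003
```

```bash
python3 - <<'E'
from h import *
st=arm.observe();print(st['clock'],st['position'],yaw(st),st['joints'],st['width'])
im=eyes.get_image('wrist');cv2.imwrite('pics/w1.png',im[:,:,::-1])
plan([.597,-.137,.014],4)
E
```

```text
3.4 [ 0.5967193  -0.13780743  0.19833244] 134.01716892240162 [ 0.52949839  0.50655358 -0.57670852  1.60478655  0.29789879  1.1200625
  0.64744285] 0.003232458411173481
tool d mm [  0.3   0.7 184.4] share/row x4 [0.0002 0.0004 0.1152]
```

View pics/w1.png

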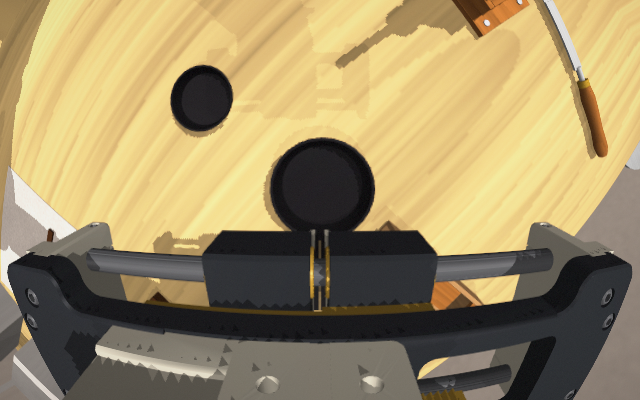

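The wrist view shows the target dish ahead of the fingers, centred at about (322,189), with the small dish at (202,98). Next I cross-check the dish height from this wrist view against the top view, before descending.

```bash
python3 - <<'E'
from h import *
st=arm.observe()
for uv in [(322,138),(271,187),(375,187)]:
    c,d=wray(uv,st); print(c+d*(.03-c[2])/d[2])
c,d=wray((322,188),st);print('ctr',c+d*(.03-c[2])/d[2]); print(tri((c,d),ray('top',(356.5,213.7))))
E
```

```text
[ 0.56292138 -0.09908299  0.03      ]
[ 0.55947281 -0.17536734  0.03      ]
[ 0.64105131 -0.09683934  0.03      ]
ctr [ 0.60028211 -0.137825    0.03      ]
(array([ 0.6099919 , -0.14655262, -0.02080566]), np.float64(0.00408845189593479))
```

The leading rim edge lies 59 mm from the dish centre and the width is 113 mm at z=0.03, which agrees with the top view. The wrist/top triangulation came out at z=-0.02, but its rays are nearly parallel and the centre pixel was guessed, so I reject it. Descending inside the dish.

>>> apply_moves:
  targets: [1, 0, 0, 0.1, 0, 1, 0, 0, 0.1, 0, 1, 0, 0, 0.1, 0, 1, 0, 0, 0.09, 0, 1, 0, 0, 0.04, 0, 1, 0, 0, 0.025, 0, 1, 0, 0, 0, 0]

```text
clock: 4.32
position: [0.5973, -0.1376, 0.0171]
ee_rot: [1.226, 2.892, -0.0]
force: [-0.1, -0.3, 0.3]
width: -0.0
```

```bash
python3 - <<'E'
from h import *
st=arm.observe();print(st['clock'],st['position'],yaw(st),st['force'])
t=np.array([.463,.002])+.035*np.array([np.cos(np.radians(134)),np.sin(np.radians(134))])
plan([*t,.0145],12); print(t)
E
```

```text
4.325 [ 0.59729545 -0.13756849  0.01705087] 134.0485703186115 [-0.12533652 -0.3454718   0.29493841]
tool d mm [228.7   0.5   2.5] share/row x12 [0.0476 0.0001 0.0005]
[0.43868696 0.02717689]
```

>>> apply_moves:
  targets: [1, 0.02, 0, 0.004, 0, 1, 0.03, 0, 0.003, 0, 1, 0.03, 0, 0, 0, 1, 0.025, 0, 0, 0, 1, 0.03, 0, 0, 0, 1, 0.03, 0, 0, 0, 1, 0.03, 0, 0, 0]

```text
clock: 5.2
position: [0.5424, -0.0811, 0.0141]
ee_rot: [1.225, 2.892, 0.0]
force: [0.7, -1.9, 1.1]
width: 0.005
```

```bash
python3 - <<'E'
from h import *
st=arm.observe();print(st['clock'],st['position'],yaw(st),st['force'])
im=eyes.get_image('top');cv2.imwrite('pics/t2.png',cv2.resize(im[140:300,200:440,::-1],None,fx=3,fy=3))
plan([.4387,.0272,.0145],12)
E
```

```text
5.2 [ 0.54244119 -0.08113336  0.01411322] 134.08871192894773 [ 0.71590233 -1.90565769  1.11424911]
tool d mm [148.    0.9  -0.4] share/row x12 [ 0.0308  0.0002 -0.0001]
```

View pics/t2.png

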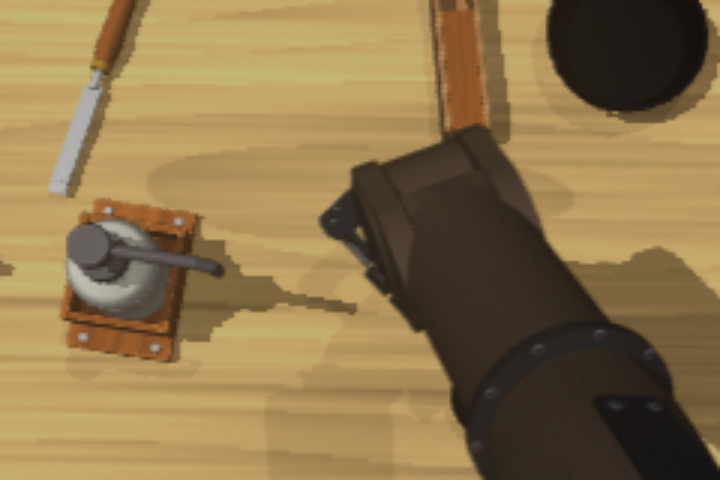

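The arm hides the dish in this view. The drag force is about 2 N, so the tow seems to be working, and I continue.

>>> apply_moves:
  targets: [1, 0.031, 0, 0, 0, 1, 0.031, 0, 0, 0, 1, 0.031, 0, 0, 0, 1, 0.031, 0, 0, 0, 1, 0.031, 0, 0, 0, 1, 0.031, 0, 0, 0, 1, 0.031, 0, 0, 0, 1, 0.031, 0, 0, 0, 1, 0.031, 0, 0, 0, 1, 0.031, 0, 0, 0, 1, 0.031, 0, 0, 0, 1, 0.025, 0, 0, 0, 1, 0, 0, 0, 0, 1, -0.03, 0, 0, 0, 1, -0.03, 0, -0.1, 0, 1, 0, 0, -0.1, 0, 1, 0, 0, -0.12, 0, 1, 0, 0, -0.12, 0, 1, 0, 0, 0, 0]

```text
clock: 7.62
position: [0.4603, 0.0057, 0.1934]
ee_rot: [1.225, 2.886, 0.004]
force: [-0.1, -1.0, -0.6]
width: 0.002
```

```bash
python3 - <<'E'
from h import *
st=arm.observe();print(st['clock'],st['position'],yaw(st),st['force'],st['joints'])
for n in ['top','scene','wrist']:
    im=eyes.get_image(n);cv2.imwrite('pics/%s3.png'%n,im[:,:,::-1])
E
```

```text
7.625 [0.46032687 0.00567868 0.19339213] 133.99601450537656 [-0.12971523 -0.98792625 -0.63616152] [ 0.41793135  0.27124411 -0.65673624  1.96718362  0.20274484  0.96093082
  0.4308588 ]
```

View pics/top3.png

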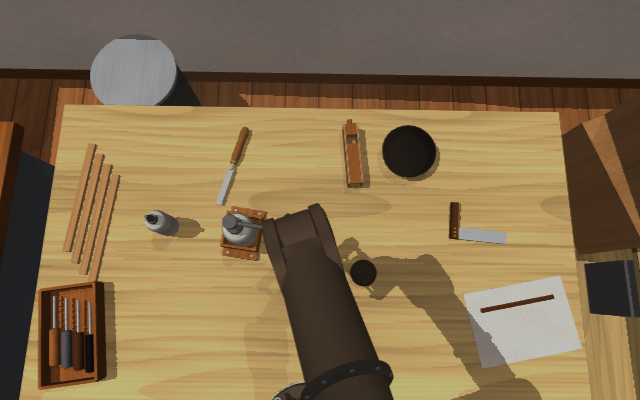

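View pics/scene3.png

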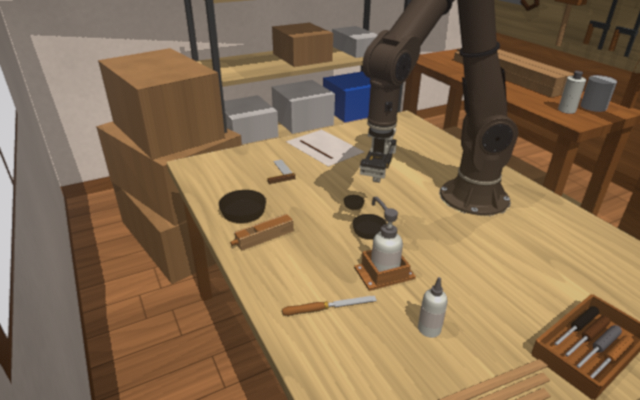

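View pics/wrist3.png

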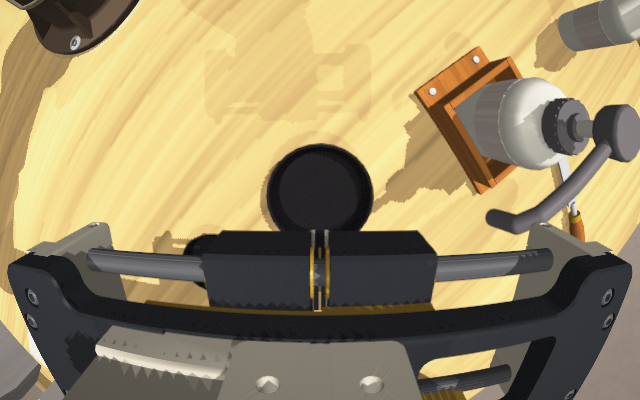

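The dish was towed and stands flat: it is at wrist (320,195) and scene (368,226). I fit its rim in the wrist view.

```bash
cat >> h.py <<'E'
def circ(P):
    A=np.c_[2*P,np.ones(len(P))]; s=np.linalg.lstsq(A,(P**2).sum(1),rcond=None)[0]; return s[:2],np.sqrt(s[2]+s[0]**2+s[1]**2)
E
python3 - <<'E'
from h import *
st=arm.observe(); im=cv2.imread('pics/wrist3.png'); P=[]
g=im.max(2)
from math import *
for a in range(-170,-9,8):
    r=20
    while True:
        u,v=320+r*cos(radians(a)),193+r*sin(radians(a))
        if g[int(round(v)),int(round(u))]>75 or r>80: break
        r+=.5
    if r<80:
        c,d=wray((u,v),st);P.append((c+d*(.03-c[2])/d[2])[:2])
P=np.array(P);c,r=circ(P);print(len(P),c,r,np.abs(np.linalg.norm(P-c,axis=1)-r).max())
t=np.array([.528,.079]);v=t-c;print('push',np.linalg.norm(v),np.degrees(np.arctan2(v[1],v[0])))
E
```

```text
21 [ 0.46449436 -0.00240168] 0.05666215436991197 0.0008033975273227731
push 0.10324339639412541 52.04037468302296
```

>>> apply_moves:
  targets: [0.35, 0, 0, 0, -0.109, 0.35, 0, 0, 0, -0.109, 0.35, 0, 0, 0, -0.109, 0.35, 0, 0, 0, -0.109, 0.35, 0, 0, 0, -0.109, 0.35, 0, 0, 0, -0.109, 0.35, 0, 0, 0, -0.109, 0.35, 0, 0, 0, -0.109, 0.35, 0, 0, 0, -0.109, 0.35, 0, 0, 0, -0.109, 0.35, 0, 0, 0, 0]

```text
clock: 9.15
position: [0.4569, 0.006, 0.1887]
ee_rot: [1.38, -2.821, -0.003]
force: [0.5, -0.7, -0.2]
width: 0.65
```

```bash
python3 - <<'E'
from h import *
st=arm.observe();print(st['clock'],st['position'],yaw(st),st['force'],st['joints'],st['width'])
f=np.array([np.cos(np.radians(52)),np.sin(np.radians(52))]);c=np.array([.4645,-.0024])
print(c-.085*f); plan([*(c-.085*f),.193],3)
E
```

```text
9.15 [0.45691732 0.00602081 0.18870621] -127.87157155840899 [ 0.510405   -0.69827141 -0.16550477] [ 0.69050464  0.38346533 -1.03574374  1.95631525  0.3853281   1.01907192
  1.95886133] 0.6501446335541051
[ 0.41216877 -0.06938091]
tool d mm [ 87.  -11.   -4.3] share/row x3 [ 0.0725 -0.0091 -0.0036]
```

>>> apply_moves:
  targets: [0.35, 0.073, -0.009, 0, 0, 0.35, 0.073, -0.009, 0, 0, 0.35, 0.073, -0.009, 0, 0, 0.35, 0, 0, 0.09, 0, 0.35, 0, 0, 0.09, 0, 0.35, 0, 0, 0.09, 0, 0.35, 0, 0, 0.08, 0, 0.35, 0, 0, 0.05, 0, 0.35, 0, 0, 0.03, 0, 0.35, 0, 0, 0, 0]

```text
clock: 10.4
position: [0.4119, -0.0694, 0.0174]
ee_rot: [1.379, -2.821, -0.001]
force: [0.8, 0.4, 0.9]
width: 0.649
```

```bash
python3 - <<'E'
from h import *
st=arm.observe();print(st['clock'],st['position'],yaw(st),st['force'],st['joints'],st['width'])
im=eyes.get_image('scene');cv2.imwrite('pics/s4.png',cv2.resize(im[100:300,250:450,::-1],None,fx=3,fy=3))
im=eyes.get_image('wrist');cv2.imwrite('pics/w4.png',im[:,:,::-1])
f=np.array([np.cos(np.radians(52)),np.sin(np.radians(52))])
print(np.array([.528,.079])-.059*f); plan([*(np.array([.528,.079])-.059*f),.011],10)
E
```

```text
10.4 [ 0.4118937  -0.06936089  0.01738539] -127.88540600755154 [0.82833636 0.42441392 0.87409611] [ 0.64533539  0.56763031 -0.78950397  2.22603787  0.71507413  0.62084473
  1.80555096] 0.6492235826403739
[0.49167597 0.03250737]
tool d mm [-129.     0.2    7.3] share/row x10 [-0.0322  0.      0.0018]
```

View pics/s4.png

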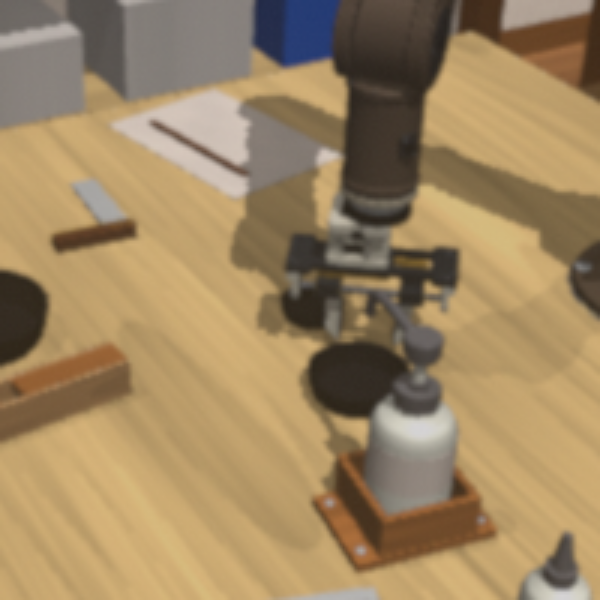

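View pics/w4.png

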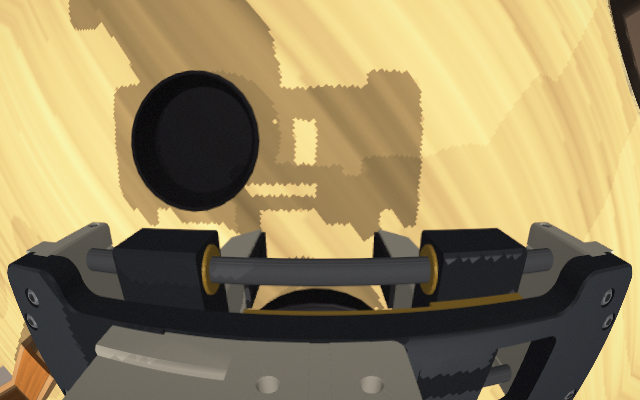

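The scene crop shows the fingers standing behind the dish, which is about centred between them in both views, and clear of the small dish. I push most of the way and then check.

>>> apply_moves:
  targets: [0.35, -0.02, 0, 0.008, 0, 0.35, -0.027, 0, 0.002, 0, 0.35, -0.027, 0, 0, 0, 0.35, -0.027, 0, 0, 0, 0.35, -0.027, 0, 0, 0, 0.35, -0.027, 0, 0, 0, 0.35, -0.027, 0, 0, 0, 0.35, -0.027, 0, 0, 0, 0.35, -0.027, 0, 0, 0, 0.35, -0.027, 0, 0, 0, 0.35, -0.015, 0, 0, 0, 0.35, 0, 0, 0, 0]

```text
clock: 12.0
position: [0.481, 0.0191, 0.0139]
ee_rot: [-1.383, 2.82, 0.001]
force: [0.4, 0.4, -0.3]
width: 0.649
```

```bash
python3 - <<'E'
from h import *
st=arm.observe();print(st['clock'],st['position'],yaw(st),st['force'],st['width'])
im=eyes.get_image('scene');cv2.imwrite('pics/s5f.png',im[:,:,::-1]);cv2.imwrite('pics/s5.png',cv2.resize(im[160:300,320:460,::-1],None,fx=4,fy=4))
im=eyes.get_image('top');cv2.imwrite('pics/t5f.png',im[:,:,::-1]);cv2.imwrite('pics/t5.png',cv2.resize(im[180:300,200:360,::-1],None,fx=4,fy=4))
plan([.4917,.0325,.011],2)
E
```

```text
12.0 [0.4809575  0.01907501 0.01394107] -127.76721021645082 [ 0.3633728   0.40781346 -0.28432742] 0.6487233642693977
tool d mm [-18.1  -0.2   2.9] share/row x2 [-0.0226 -0.0002  0.0036]
```

View pics/s5.png

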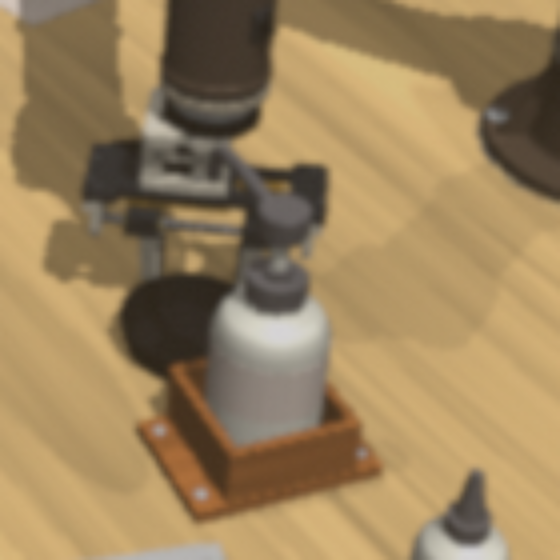

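View pics/t5.png

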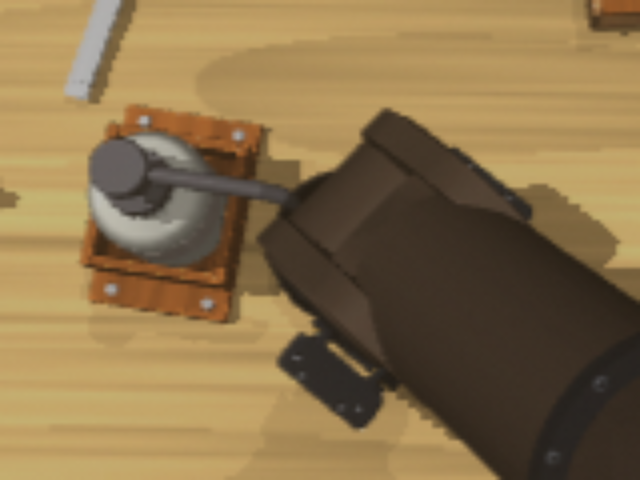

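The scene crop shows the dish, at crop (180,325), heading under the spout, with the wrist link close to the spout. I check the link's clearance before the last 18 mm.

```bash
python3 - <<'E'
from h import *
st=arm.observe();p=st['position']
for z in [.07,.1,.15,.18,.2,.22,.25,.3]:
    q=proj('scene',[p[0],p[1],z]);print(z,(q-[320,160])*4, proj('scene',[p[0]+.05*.77,p[1]-.05*.63,z])*4-np.array([1280,640]))
print((proj('scene',[.529,.091,.2])-[320,160])*4)
E
```

```text
0.07 [199.23855606 228.54858828] [137.70695328 221.22348535]
0.1 [201.76100199 197.59187321] [139.55045994 190.34631906]
0.15 [206.08929941 144.47284762] [142.71328237 137.3717374 ]
0.18 [208.76387243 111.64915304] [144.66737703 104.64231618]
0.2 [210.58046878  89.35497621] [145.99448692  82.41435593]
0.22 [212.42461557  66.72268671] [147.34161576  59.85109517]
0.25 [215.24387958  32.12327199] [149.40084679  25.36072946]
0.3 [220.08963402 -27.34624424] [152.93966192 -33.9114098 ]
[210.24160121 150.70495809]
```

Clearance from link to spout will be about 13 mm or more. I finish the push, then retreat backward and rise.

>>> apply_moves:
  targets: [0.35, -0.02, 0, 0, 0, 0.35, -0.015, 0, 0, 0, 0.35, -0.01, 0, 0, 0, 0.35, 0, 0, 0, 0, 0.35, 0.05, 0, 0, 0, 0.35, 0.1, 0, 0, 0, 0.35, 0.1, 0, -0.03, 0, 0.35, 0.1, 0, -0.08, 0, 0.35, 0, 0, -0.1, 0, 0.35, 0, 0, -0.1, 0, 0.35, 0, 0, -0.1, 0, 0.35, 0, 0, -0.1, 0, 1, 0, 0, -0.1, 0, 1, 0, 0, -0.04, 0, 1, 0, 0, 0, 0]

```text
clock: 13.98
position: [0.4054, -0.0789, 0.2739]
ee_rot: [1.379, -2.822, 0.003]
force: [0.0, -0.5, -0.6]
width: 0.371
```

```bash
python3 - <<'E'
from h import *
st=arm.observe();print(st['clock'],st['position'],yaw(st),st['force'],st['joints'])
for n in ['top','scene']:
    im=eyes.get_image(n);cv2.imwrite('pics/%s6f.png'%n,im[:,:,::-1])
    im=im[180:300,200:360] if n=='top' else im[160:300,320:460]
    cv2.imwrite('pics/%s6.png'%n,cv2.resize(im[:,:,::-1],None,fx=4,fy=4))
E
```

```text
13.975 [ 0.40539079 -0.07890148  0.273891  ] -127.90903584656033 [ 0.03261965 -0.47487003 -0.56800357] [ 1.0960851   0.19125574 -1.15164365  1.9137317   0.19287877  1.15575481
  2.3527624 ]
```

View pics/top6.png

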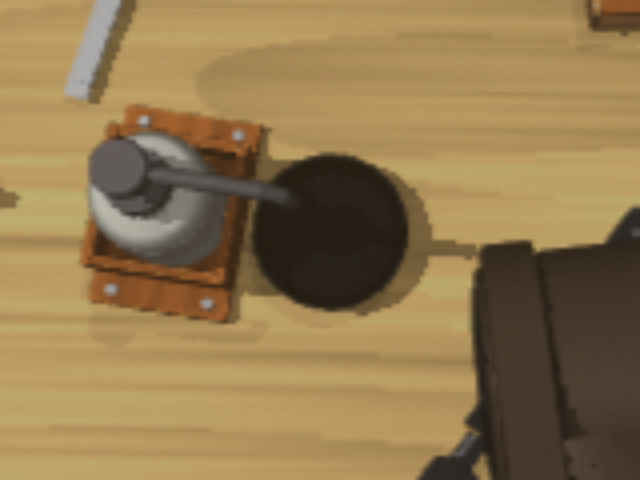

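View pics/scene6.png

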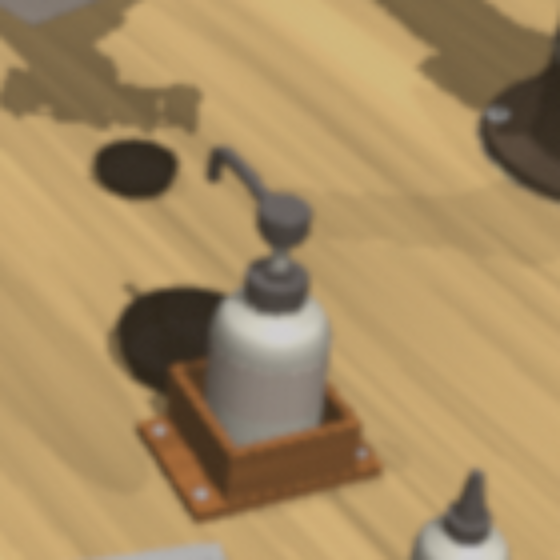

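```bash
python3 - <<'E'
from h import *
T=cv2.imread('pics/top6f.png');g=T.max(2);m=np.zeros_like(g);m[212:262,258:308]=(g[212:262,258:308]<50)*255
m=cv2.morphologyEx(m,cv2.MORPH_OPEN,np.ones((5,5)))
c=max(cv2.findContours(m,0,1)[0],key=cv2.contourArea).reshape(-1,2)
r=np.array([onz('top',p,.03)[:2] for p in c]);cc,rad=cv2.minEnclosingCircle(r.astype(np.float32));cc=np.array(cc)
ax=np.array([.544,.195]);u=np.array([-.14,-.99]);tip=ax+.105*u
print(cc,2*rad,'tip',tip,'off',np.linalg.norm(cc-tip),'along',(cc-ax)@u)
st=arm.observe();plan([.544,.195,.274],10)
E
```

```text
[0.52778512 0.07636335] 0.112509585916996 tip [0.5293  0.09105] off 0.014764573027151173 along 0.11972036886870863
tool d mm [-301.5   57.9   -1.7] share/row x10 [-0.0754  0.0145 -0.0004]
```

The dish is at (0.528, 0.076), about 15 mm from the point under the tip and well inside its roughly 50 mm inner radius. It clears the holder by about 10 mm. Moving above the pump head.

>>> apply_moves:
  targets: [1, -0.075, 0.0145, 0, 0, 1, -0.075, 0.0145, 0, 0, 1, -0.075, 0.0145, 0, 0, 1, -0.075, 0.0145, 0, 0, 1, -0.075, 0.0145, 0, 0, 1, -0.075, 0.0145, 0, 0, 1, -0.075, 0.0145, 0, 0, 1, -0.075, 0.0145, 0, 0, 1, -0.075, 0.0145, 0, 0, 1, -0.075, 0.0145, 0, 0, 1, 0, 0, 0, 0]

```text
clock: 15.45
position: [0.5431, 0.1968, 0.2717]
ee_rot: [1.386, -2.816, -0.003]
force: [0.8, -0.5, -1.2]
width: 0.007
```

```bash
python3 - <<'E'
from h import *
st=arm.observe();print(st['clock'],st['position'],yaw(st),st['force'],st['width'],st['joints'])
plan([.5437,.195,.232],3)
E
```

```text
15.45 [0.54308453 0.1968049  0.27168641] -127.58890042534428 [ 0.82277178 -0.51594318 -1.20312225] 0.007409611766245228 [ 0.24020437  0.51639767 -1.02530018  1.56630298  0.44855579  1.31745647
  1.64331165]
tool d mm [ 1.  -1.7 39.7] share/row x3 [ 0.0008 -0.0014  0.0331]
```

>>> apply_moves:
  targets: [1, 0.002, -0.004, 0.04, 0, 1, 0, 0, 0.04, 0, 1, 0, 0, 0.015, 0, 1, 0, 0, 0, 0]

```text
clock: 15.95
position: [0.5444, 0.1922, 0.2353]
ee_rot: [1.381, -2.821, 0.0]
force: [1.0, -0.1, 0.8]
width: 0.005
```

```bash
python3 - <<'E'
from h import *
st=arm.observe();print(st['clock'],st['position'],st['force'])
im=eyes.get_image('scene')[160:300,320:460];cv2.imwrite('pics/s7.png',cv2.resize(im[:,:,::-1],None,fx=4,fy=4))
E
```

```text
15.95 [0.54435554 0.19222526 0.23526585] [ 0.98223984 -0.14118472  0.76505601]
```

View pics/s7.png

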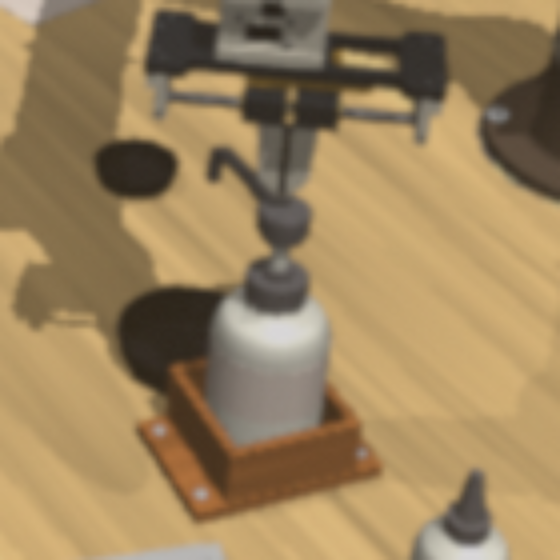

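The fingertips sit above the knob at crop (284,195). Pressing down.

>>> apply_moves:
  targets: [1, 0, 0.002, 0.02, 0, 1, 0, 0, 0.0125, 0, 1, 0, 0, 0.0125, 0, 1, 0, 0, 0.0125, 0, 1, 0, 0, 0.0125, 0, 1, 0, 0, 0.0125, 0, 1, 0, 0, 0, 0]

```text
clock: 16.88
position: [0.544, 0.1935, 0.2035]
ee_rot: [-1.382, 2.821, -0.001]
force: [-2.9, -2.6, 11.1]
width: -0.0
```

```bash
python3 - <<'E'
from h import *
st=arm.observe();print(st['clock'],st['position'],st['force'])
im=eyes.get_image('scene')[160:300,320:460];cv2.imwrite('pics/s8.png',cv2.resize(im[:,:,::-1],None,fx=4,fy=4))
E
```

```text
16.875 [0.54398824 0.19350663 0.20350079] [-2.92295901 -2.61288021 11.10461218]
```

View pics/s8.png

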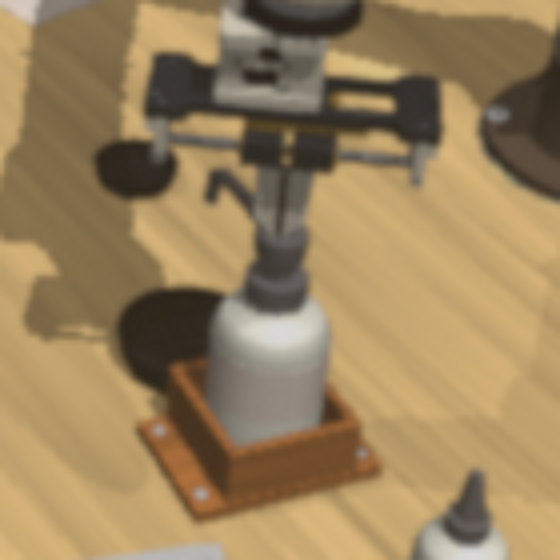

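The pump is nearly down: 11 N at z 0.2035. I go on to the stop in small steps.

>>> apply_moves:
  targets: [1, 0, 0, 0.008, 0, 1, 0, 0, 0.005, 0, 1, 0, 0, 0, 0]

```text
clock: 17.3
position: [0.5441, 0.1936, 0.2002]
ee_rot: [-1.381, 2.82, -0.003]
force: [-8.4, -7.1, 25.6]
width: 0.005
```

The pump is at its stop: z is 0.200 and 26 N is well above the 12 N spring. Lifting off.

>>> apply_moves:
  targets: [1, 0, 0, -0.02, 0, 1, 0, 0, -0.02, 0, 1, 0, 0, -0.03, 0, 1, 0, 0, -0.05, 0, 1, 0, 0, -0.08, 0, 1, 0, 0, -0.08, 0, 1, 0.1, 0, 0, 0, 1, 0.1, 0, 0, 0, 1, 0.1, 0, 0, 0, 1, 0.1, 0, 0, 0, 1, 0.1, 0, 0, 0, 1, 0.1, 0, 0, 0, 1, 0.1, 0, 0, 0, 1, 0.1, 0, 0, 0, 1, 0, 0, 0, 0]

```text
clock: 19.18
position: [0.3465, -0.0614, 0.3102]
ee_rot: [1.374, -2.823, 0.004]
force: [0.1, 0.3, 1.5]
width: 0.007
```

```bash
python3 - <<'E'
from h import *
st=arm.observe();print(st['clock'],st['position'],st['force'])
for n in ['top','scene']:
    im=eyes.get_image(n);cv2.imwrite('pics/%s9f.png'%n,im[:,:,::-1])
    im=im[160:300,320:460]
    if n=='scene': cv2.imwrite('pics/%s9.png'%n,cv2.resize(im[:,:,::-1],None,fx=4,fy=4))
print(tri(ray('top',(229.4,221.2)),ray('scene',(390.8,211.8)))[0])
a=cv2.imread('pics/scene0.png')[195:235,365:405].astype(int);b=cv2.imread('pics/scene9f.png')[195:235,365:405].astype(int)
print('pump region diff',np.abs(a-b).mean())
E
```

```text
19.175 [ 0.34651101 -0.06144516  0.31016709] [0.1205231  0.27691496 1.50110984]
[0.54245506 0.19484341 0.21803582]
pump region diff 3.220625
```

View pics/scene9.png

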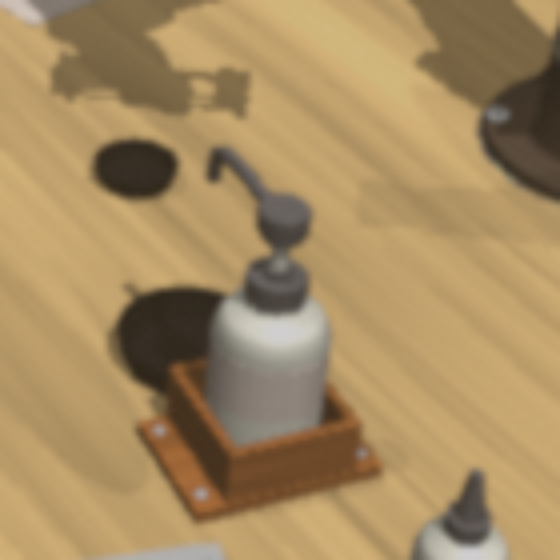

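View pics/top9f.png

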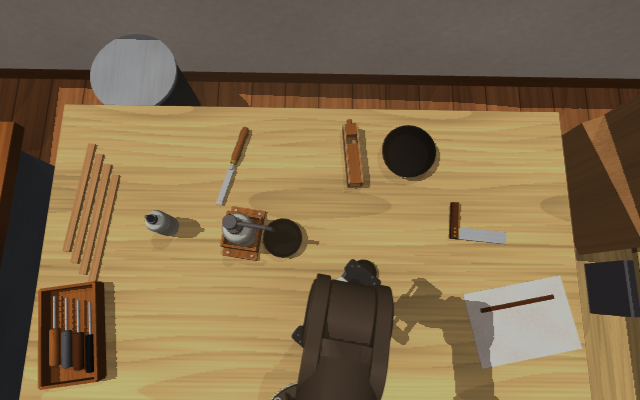

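The scene crop shows the head back up at (284,215), as before the press, and the dish is still under the spout at top (283,238). The other things stand where they were, and the arm is clear.

```bash
python3 -c "
from cell import arm
print(arm.sign_off())"
```

```text
the job is handed in; nothing more can be done
None
```

The job is done and handed in at about 19 s, well inside the 48 s limit; no verdict was reported. I towed the middle dish clear with shut fingers inside its wall and pushed it under the spout with both fingers. I then pressed the pump once to its stop, let it spring back and retreated.

**Last checks**
- **Pump stroke:** it was pressed to a fingertip height of 0.200 m at 26 N, more than the 12 N the spring needs at the bottom. The head is back at its starting height in the scene view.
- **Dish position:** measured before the press, it stood flat at (0.528, 0.076), about 15 mm from the point directly under the spout. The spout mouth is well inside the rim. It cannot be exactly centred because the holder's front face is in the way. It looked unmoved after the press.
- **Other things on the bench:** they looked unmoved in the last top view, and the robot was touching nothing. The arm partly hid the small dish there, but the scene view shows it in place.

**Disagreements**
- **Dish height:** it was never cleanly measured from two views. The wrist/top estimate (z = -0.02 m) was unusable and I rejected it. The top/scene one gave 15 mm, about mid-wall. I relied on the rim diameter, which came out at 112–114 mm against the stated 116 mm.
- **Pump head:** triangulation put its top at 218 mm against the stated 222 mm.

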